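Build the incubator pile of culture dishes

TASK

Build the pile for the incubator on the small round stand: first the widest culture dish, on it the middle-sized dish, on that the smallest dish, and last the knobbed steel weight, one after another and each centred on the one below. Keep the dishes level and leave the pile standing free; do not disturb the pen, the tweezers or the syringe lying beside.

Things in the scene. Friction and masses are not known exactly. Their poses are not given: they have to be found in the camera images.
- stand: Fixed round turned-aluminium stand: a foot 88 mm across and at most 9 mm high, a narrow neck, and a raised round platform 50 mm across with a black rubber pad on it; the top of the pad is 18 mm above the table. Origin: on its axis at table height, z up.
- dish_60: Round flat culture dish with its flat lid fixed on, the widest of the three, clear and empty. The lid is 63 mm across and makes the upper half of the dish; the base below it is 2 to 3 mm narrower; 16 mm high over all, and the next thing rests on the lid. About 15 g. Origin: centre of the underside; z up. Grasp across the lid from above.
- dish_54: Round flat culture dish with its flat lid fixed on, the middle one of the three, with pale pink medium in it. The lid is 57 mm across and makes the upper half of the dish; the base below it is 2 to 3 mm narrower; 16 mm high over all, and the next thing rests on the lid. About 14 g. Origin: centre of the underside; z up. Grasp across the lid from above.
- dish_35: Round flat culture dish with its flat lid fixed on, plainly the smallest of the three, with pale pink medium in it. The lid is 38 mm across and makes the upper half of the dish; the base below it is 2 to 3 mm narrower; 13 mm high over all, and the next thing rests on the lid. About 11 g. Origin: centre of the underside; z up. Grasp across the lid from above.
- weight: Bare steel pile weight, about 60 g: a disc 34 mm across and 8 mm thick with an upright round knob 16 mm in diameter in its middle that reaches 30 mm above the underside. Origin: centre of the underside; z up along the knob. Grasp the knob from above.
- pen: Bystander: white and black marker pen, 135 mm long, 17 mm thick, lying along y behind the work. Origin: centre of its underside. Leave it alone.
- tweezers_1: Bystander: pale tweezers, 118 mm long, 12 mm wide, 9 mm high, lying along y behind the work. Origin: centre of the underside. Leave them alone.
- syringe: Bystander: small clear syringe, 99 mm long, 16 mm thick, lying along y behind the work. Origin: centre of the underside. Leave it alone.
Not all that is in view belongs to the job. What is shaped like the dish_35 but orange is not meant. Leave any orange look-alike of the weight alone.

How it is judged:
By the outcome, as a careful person would: the job done as asked, in the order asked, and still so for the second after the job is handed in, with the robot touching nothing.
It also fails if it takes over 104 s, if anything falls off the work surface, if the arm or the gripper's body presses on something with over 40 N, if the wrist force passes 120 N, or if a joint passes its speed limit or range.

ROBOT

A 6-joint arm with a two-finger parallel gripper is mounted at the origin on a cart in front of the work surface, level with it; the furniture and walls round the work are solid. World frame = base frame: x ahead of the robot, y to its left, z up, the work surface at z = 0. Lengths are in m, angles in rad, forces in N, time in s.
With the tool pointing down it reaches from about 0.425 to 0.95 m from the base axis. Payload 3.5 kg.
Tool frame: the origin (TCP) lies at the very end of the fingers, on their centre line; the grasp point (between the pads) lies 19 mm behind it; z points along the fingers, y is the line along which they close (so a half turn about z gives the same grasp; the last joint's range is limited). The gripper opens to 85 mm and grips with 20 to 120 N. Pads are 22 mm wide; open, the fingers measure 114 mm over their backs; the gripper's body (76 mm by 85 mm) begins 54 mm behind the grasp point. The pads swing forward as they close: fully open they stand 13 mm farther back than shut.
Start: joints at [1.066, 0.286, 1.577, -0, 1.279, -0.15], TCP at [0.234, 0.633, 0.231] pointing down, gripper open.
Joint ranges: [-2.77, 2.77], [-0.9, 2.22], [0.21, 2.48], [-1.53, 4.67], [0.24, 2.81], [-2.84, 2.84]. Speed limits (rad/s): [2.79, 2.79, 3.14, 3.14, 3.14, 3.14].

INTERFACE

Orientations are given as a unit quaternion [x, y, z, w].
In Python, from plant import get_state, read_camera, sign_off, recognise gives the robot as it stands.
- The arm moves only by the tool arm_command, never from a script. Its argument "steps" is a list of rows, each an object with "translation": the shift along the tool's x, y, z scaled (see below), a list of three; "twist": the turn, a rotation vector about the tool's x, y, z scaled (see below), a list of three; "fingers": the opening, from -1 (shut) to 1 (fully open). In form: [{"translation": [x, y, z], "twist": [rx, ry, rz], "fingers": fingers}, ...]. A call has 1 to 5 rows; each row is the pose to reach, as a shift and turn from the pose commanded when the call began, along the tool's axes at that moment; what a row does not reach only later rows make up. The controller multiplies each number of a shift by 75 cm and each number of a turn by 60 degrees. A row lasts 1/8 s, in which the tool goes at most 62.5 mm and 10.7 degrees, less where a joint would pass 70% of its speed; a pose out of reach is approached as far as the arm can. A call with a number of a shift or a turn outside -1 to 1 is refused whole. A call with a gripper value outside its range is refused whole. The fingers move at their own pace and stop on an object; "grip_force" is the grip in N (left out, the last holds). Time passes only in rows, so rows that repeat a pose let the fingers close. It gives the time, the measured TCP pose, the force, the opening and the grip force at its end, in the units of the state.
- get_state(): the state, without advancing time (a new reading comes with each control period).
- read_camera(name): name is "scene" or "top"; returns a dict with "pixels" (420x560x3 uint8, red, green, blue), "K" (3x3 intrinsics, pixels), "k1" (the pictures are not rectified: a ray, as slopes to the right and down, at radius r is drawn at 1 + k1 r^2 times it, then the intrinsics apply), "R" (3x3) and "t" (3): a world point X has camera coordinates R X + t. Camera axes: x right, y down, z forward; pixel columns grow to the right and rows downward; lengths in m; the calibration is good to about 2 mm. A picture is of the moment at which its call begins. There is no depth.
- sign_off(): hands the job in; it is judged then, once.
Trained networks look in a picture, given as the dict that the camera call returned (one of the last four; its "shot" number tells which), for a name from the list of things; names that differ only in an ending like _2 or _b are one class to them, and where a whole thing is asked for, a point or a joint stands for the part that bears it (a point fixed in the world has none). Each returns a list of dicts, best first, with "conf" (0 to 1); they miss things now and then, are a little off and sometimes report something else, mostly with a low value. They report only what shows in the picture. A call takes as long as a camera call. They do not tell look-alikes from the thing itself.
- recognise(picture, query): "point" ([row, column] in pixels, amid what is visible of it).
The state is a dict: "time": time; "qpos": joint angles; "dq": joint speeds; "joint_efforts": joint torques, N m; "eef_pos": TCP position; "tcp_rot": TCP orientation; "contact_force": force on the tool from outside, world axes, zero at the start; "wrist_torque": the same for the moment, N m; "opening": opening from 0.0 (shut) to 1.0 (fully open); "finger_force": force on a finger pad.
Only numpy, scipy, OpenCV 4.12 (cv2) and the standard library are available. Lean on these libraries where they do the work, as an engineer would, in place of code of your own. Each camera call takes 0.05 s, during which the arm holds its last target. There are 200 camera calls.

## Working session

There is one attempt and no reset: what is moved stays moved. The work goes in short steps, Python scripts to look and compute and a tool call to move; the robot and the scene stay as the last step left them, time stands still between calls to the robot, and variables do not carry over. Pictures are saved under pics/ and viewed, at most 14 in all, crops included, and the job is handed in when it is done.

Besides the shell and the picture viewer there is one more tool, called after ">>>" by a JSON object that holds its "name" and its "arguments", one argument or row to a line. arm_command: Moves the arm, as the interface text tells. Shifts and turns lie within -1 to 1; 1 stands for 75 cm of shift or 60 degrees of turn. Its arguments: {"type":"object","properties":{"steps":{"type":"array"},"grip_force":{"type":"number"}},"required":["steps"]}

```bash
ls; mkdir -p pics; cat > h.py <<'E'
import numpy as np, cv2
from plant import *
def ray(p,rc):
    K=p["K"];x=(rc[1]-K[0][2])/K[0][0];y=(rc[0]-K[1][2])/K[1][1]
    u,v=x,y
    for _ in range(20):
        s=1+p["k1"]*(u*u+v*v);u,v=x/s,y/s
    R=np.array(p["R"]);t=np.array(p["t"])
    d=R.T@np.array([u,v,1]);return -R.T@t,d/np.linalg.norm(d)
def atz(p,rc,z):
    o,d=ray(p,rc);return o+d*(z-o[2])/d[2]
def tri(p,a,q,b):
    o1,d1=ray(p,a);o2,d2=ray(q,b)
    s=np.linalg.lstsq(np.c_[d1,-d2],o2-o1,rcond=None)[0]
    x,y=o1+d1*s[0],o2+d2*s[1];return (x+y)/2,np.linalg.norm(x-y)
def proj(p,X):
    c=np.array(p["R"])@X+np.array(p["t"]);u=c[:2]/c[2];u=u*(1+p["k1"]*(u@u))
    K=np.array(p["K"]);return np.array([K[1,1]*u[1]+K[1,2],K[0,0]*u[0]+K[0,2]])
def save(p,n,crop=None,f=1):
    im=p["pixels"][...,::-1]
    if crop: r,c,R,C=crop;im=im[r:R,c:C]
    cv2.imwrite("pics/"+n,cv2.resize(np.ascontiguousarray(im),None,fx=f,fy=f,interpolation=cv2.INTER_CUBIC))
E
python3 - <<'E'
from h import *
s=read_camera("scene");t=read_camera("top")
save(s,"s0.png",f=1.4);save(t,"t0.png",f=1.4)
for n,p in(("s",s),("t",t)):
    print(n,np.round(ray(p,[210,280]),3),p["K"][0][0])
    for q in["stand","dish_60","dish_54","dish_35","weight","pen","tweezers_1","syringe"]:
        print(q,[(np.round(d["point"]).tolist(),round(d["conf"],2),atz(p,d["point"],.015).round(3).tolist()) for d in recognise(p,q)])
print(get_state())
E
```

```text
pics
s [[ 0.093 -0.747  0.421]
 [ 0.428  0.832 -0.354]] 447.88755898150123
stand [([230.0, 253.0], 0.88, [0.469, 0.122, 0.015])]
dish_60 [([213.0, 221.0], 0.74, [0.444, 0.261, 0.015]), ([192.0, 223.0], 0.58, [0.507, 0.418, 0.015]), ([299.0, 327.0], 0.57, [0.458, -0.206, 0.015]), ([204.0, 264.0], 0.48, [0.568, 0.273, 0.015])]
dish_54 [([213.0, 221.0], 0.74, [0.444, 0.261, 0.015]), ([192.0, 223.0], 0.58, [0.507, 0.418, 0.015]), ([299.0, 327.0], 0.57, [0.458, -0.206, 0.015]), ([204.0, 264.0], 0.48, [0.568, 0.273, 0.015])]
dish_35 [([213.0, 221.0], 0.74, [0.444, 0.261, 0.015]), ([192.0, 223.0], 0.58, [0.507, 0.418, 0.015]), ([299.0, 327.0], 0.57, [0.458, -0.206, 0.015]), ([204.0, 264.0], 0.48, [0.568, 0.273, 0.015])]
weight [([251.0, 276.0], 0.7, [0.466, 0.001, 0.015]), ([268.0, 321.0], 0.5, [0.508, -0.108, 0.015])]
pen [([201.0, 263.0], 0.62, [0.574, 0.29, 0.015])]
tweezers_1 [([263.0, 360.0], 0.69, [0.586, -0.126, 0.015])]
syringe [([288.0, 396.0], 0.42, [0.582, -0.233, 0.015])]
t [[ 0.333  0.09   1.375]
 [ 0.138 -0.01  -0.99 ]] 533.7006786738227
stand [([228.0, 255.0], 0.92, [0.477, 0
[... 781 characters left out ...]
e []
{'time': 0.9, 'qpos': array([ 1.06603147e+00,  2.86273586e-01,  1.57671980e+00, -1.96448893e-07,
        1.27857434e+00, -1.49969489e-01]), 'dq': array([ 0.00018593,  0.00021922,  0.00096378, -0.00028781, -0.0011096 ,
       -0.00070714]), 'joint_efforts': array([-3.40120087e-04, -4.05959630e+01, -2.92946291e+01, -1.71380043e-04,
        5.35487598e-04, -5.18811714e-07]), 'eef_pos': array([0.23443917, 0.63296269, 0.23133176]), 'tcp_rot': array([1.76468672e-01, 9.84306257e-01, 1.17730073e-05, 4.09728225e-06]), 'contact_force': array([ 0.06974837, -0.53906412, -0.13105952]), 'wrist_torque': array([-0.03969981,  0.02056749, -0.01493526]), 'finger_force': 0.0, 'opening': 0.9975380116976169}
```

View pics/t0.png

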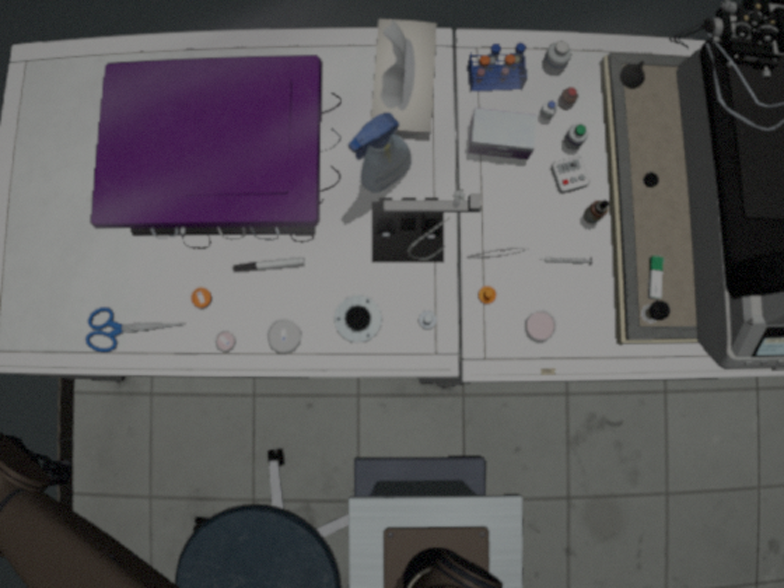

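View pics/s0.png

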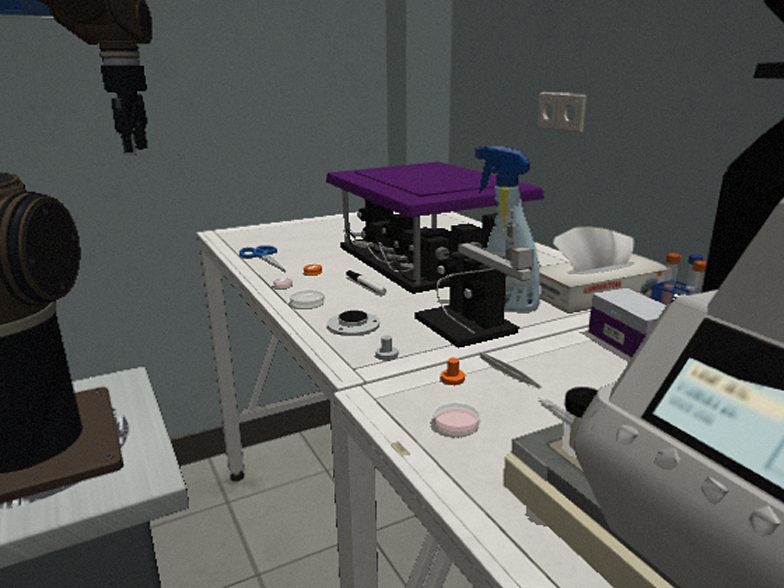

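Candidates in the top view (native row, column):
- **Dish shapes:** clear wide dish [238,203] = dish_60. Large pink [233,388] = dish_54. Small pink [242,162] = dish_35. The orange ring [214,142] is a decoy.
- **Weight shapes:** grey knob [228,306] = weight. Orange [213,348] is a decoy.
- **Stand:** [228,255].

One close crop next, with two-view triangulation.

```bash
python3 - <<'E'
from h import *
s=read_camera("scene");t=read_camera("top")
def best(p,q,n):
    d=min(recognise(p,q),key=lambda d:np.hypot(*(np.array(d["point"])-n)));return np.array(d["point"])
N={"stand":((228,255),(230,253)),"dish_60":((238,203),(213,221)),"dish_54":((233,388),(299,327)),"dish_35":((242,162),(203,202)),"weight":((228,306),(251,276))}
for q,(a,b) in N.items():
    A=best(t,q,a);B=best(s,q,b);X,g=tri(t,A,s,B);print(q,A.round(1),B.round(1),X.round(4),round(g,4))
a=t["pixels"][170:265,130:420][...,::-1];b=s["pixels"][190:320,185:355][...,::-1]
a=cv2.resize(a,None,fx=2.7,fy=2.7,interpolation=2);b=cv2.resize(b,None,fx=2.5,fy=2.5,interpolation=2)
o=np.zeros((600,800,3),np.uint8);o[:a.shape[0],:a.shape[1]]=a;o[265:265+b.shape[0],:b.shape[1]]=b
cv2.imwrite("pics/c1.png",o)
E
```

```text
stand [228.6 254.5] [229.4 254.1] [0.4778 0.141  0.0079] 0.005
dish_60 [239.3 203.5] [212.4 220.7] [0.4474 0.2729 0.0125] 0.0005
dish_54 [231.1 388.1] [300.1 327.1] [ 0.4643 -0.2027  0.0101] 0.0071
dish_35 [239.6 160.9] [212.4 220.7] [ 0.4676  0.3875 -0.0312] 0.0365
weight [208.8 346.7] [265.5 321. ] [ 0.5218 -0.0946  0.0117] 0.0093
```

View pics/c1.png

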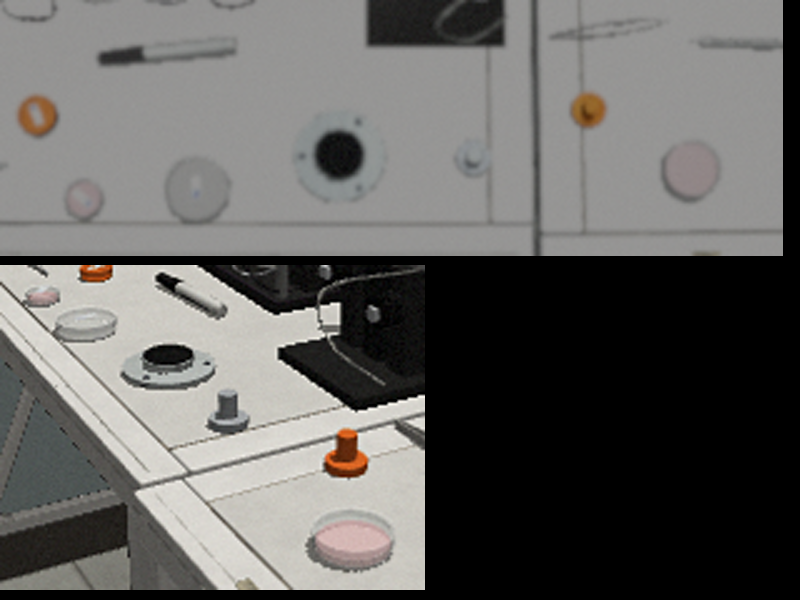

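The crop confirms the choices: top view stand pad ≈[227,256], dish_60 ≈[240,203], dish_35 ≈[244,161], grey weight ≈[228,305], dish_54 ≈[233,386]. Both orange objects are clearly separate. I'll refine these by segmenting both views.

```bash
cat >> h.py <<'E'
def seg(p,rc,r,th,dark=False):
    "centroid of the convex hull of what differs from the surface round rc"
    r0,c0=int(rc[0])-r,int(rc[1])-r
    im=cv2.resize(p["pixels"][r0:r0+2*r,c0:c0+2*r],None,fx=4,fy=4,interpolation=cv2.INTER_CUBIC)
    L=cv2.GaussianBlur(cv2.cvtColor(im,cv2.COLOR_RGB2LAB).astype(np.float32),(0,0),2)
    d=(L[...,0]<th) if dark else (np.linalg.norm((L-np.median(np.r_[L[:8].reshape(-1,3),L[-8:].reshape(-1,3)],axis=0))*[.6,2,2],axis=2)>th)
    cs,_=cv2.findContours(d.astype(np.uint8),cv2.RETR_EXTERNAL,cv2.CHAIN_APPROX_NONE)
    c=cv2.convexHull(max(cs,key=cv2.contourArea));m=cv2.moments(c)
    x,y,w,h=cv2.boundingRect(c)
    return np.array([r0+(m["m01"]/m["m00"]+.5)/4-.5,c0+(m["m10"]/m["m00"]+.5)/4-.5]),(h/4,w/4)
E
python3 - <<'E'
from h import *
s=read_camera("scene");t=read_camera("top")
T={"pad":((227.4,255.6),15,60,True),"stand":((227.5,255.5),22,6,False),"dish_60":((240,203),15,6,False),"dish_54":((233,386),15,6,False),"dish_35":((244,161),11,6,False),"weight":((228,305),10,5,False)}
S={"pad":((226,252),14,60,True),"stand":((230.5,252),22,8,False),"dish_60":((214,219.5),14,6,False),"dish_54":((298,326),22,8,False),"dish_35":((202,202),9,6,False),"weight":((250,276),14,10,False)}
for q in T:
    A,a=seg(t,*T[q]);B,b=seg(s,*S[q]);X,g=tri(t,A,s,B)
    print(q,A.round(1),a,B.round(1),b,X.round(4),round(g,4),atz(t,A,.018 if q=="pad" else .008).round(4)[:2])
E
```

```text
pad [226.9 255.1] (17.0, 16.75) [225.6 251.9] (7.75, 19.5) [0.477  0.1406 0.0184] 0.0037 [0.4788 0.14  ]
stand [228.5 254.6] (33.75, 34.5) [230.9 252. ] (19.5, 39.75) [0.4758 0.142  0.0046] 0.0006 [0.4757 0.1417]
dish_60 [242.1 202.6] (25.75, 30.0) [215.7 218.2] (21.0, 27.5) [0.441  0.2765 0.0033] 0.0001 [0.4406 0.2758]
dish_54 [233.2 385.1] (24.25, 23.25) [300.5 324.9] (26.0, 36.75) [ 0.4612 -0.1965  0.0064] 0.0024 [ 0.4621 -0.1967]
dish_35 [245.9 160.6] (17.5, 22.0) [203.6 200.6] (12.75, 16.75) [0.4308 0.3865 0.0034] 0.0006 [0.4308 0.3854]
weight [228.1 306. ] (20.0, 15.0) [250.8 275.4] (22.75, 28.0) [0.4735 0.0105 0.0095] 0.0057 [0.4764 0.0093]
```

```bash
cat >> h.py <<'E'
A_=np.linspace(0,2*np.pi,72,endpoint=False)
def fit(p,xy,r,z,span=.014,step=.0007):
    "centre of the circle (radius r, height z) whose drawn outline has the strongest edge across it"
    L=cv2.GaussianBlur(cv2.cvtColor(p["pixels"],cv2.COLOR_RGB2LAB).astype(np.float32),(0,0),.7)*np.float32([.5,2,2])
    def smp(x,y,rr):
        q=np.float32([proj(p,np.array([x+rr*np.cos(a),y+rr*np.sin(a),z])) for a in A_])
        return cv2.remap(L,q[:,1].copy(),q[:,0].copy(),cv2.INTER_LINEAR)[:,0]
    g=np.arange(-span,span+1e-9,step*2);best=None
    def sc(x,y): return np.minimum(np.linalg.norm(smp(x,y,r+.0022)-smp(x,y,r-.0022),axis=1),25).mean()
    S=max((sc(xy[0]+a,xy[1]+b),xy[0]+a,xy[1]+b) for a in g for b in g)
    g=np.arange(-2*step,2*step+1e-9,step/2)
    G=[(sc(S[1]+a,S[2]+b),S[1]+a,S[2]+b) for a in g for b in g]
    w=np.array(G);k=w[:,0]>=w[:,0].max()*.96;return w[k,1:].mean(0),w[:,0].max()
E
cat > m.py <<'E'
from h import *
s=read_camera("scene");t=read_camera("top")
for q,xy,r,z in [("pad",(.4775,.1405),.025,.018),("stand",(.4775,.1405),.044,.005),("dish_60",(.445,.273),.0315,.016),("dish_54",(.461,-.199),.0285,.016),("dish_35",(.437,.385),.019,.013),("weight",(.476,.009),.017,.008),("knob",(.476,.009),.008,.03)]:
    a,i=fit(t,xy,r,z);b,j=fit(s,xy,r,z);X,g=tri(t,proj(t,np.r_[a,z]),s,proj(s,np.r_[b,z]))
    print(q,"top",a.round(4),i.round(1),"scene",b.round(4),j.round(1),"3D",X.round(4),round(g,4))
E
python3 m.py
```

```text
pad top [0.4787 0.1397] 25.0 scene [0.4761 0.1447] 23.7 3D [0.4765 0.1403 0.0198] 0.0042
stand top [0.4623 0.155 ] 6.4 scene [0.4722 0.136 ] 16.7 3D [ 0.4705  0.1524 -0.0019] 0.0161
dish_60 top [0.4435 0.2748] 6.4 scene [0.4365 0.2579] 7.7 3D [0.4434 0.276  0.0086] 0.0013
dish_54 top [ 0.4606 -0.1943] 8.3 scene [ 0.4471 -0.2135] 19.2 3D [ 0.4604 -0.1963  0.0027] 0.0032
dish_35 top [0.4329 0.3839] 6.5 scene [0.4295 0.3705] 11.5 3D [0.4335 0.385  0.0077] 0.0006
weight top [0.4748 0.0131] 4.9 scene [0.4662 0.0006] 18.9 3D [0.4742 0.0133 0.0008] 0.003
knob top [0.4645 0.0171] 7.9 scene [0.4676 0.002 ] 17.1 3D [0.4692 0.015  0.0237] 0.0088
```

>>> {"name": "arm_command", "arguments": {
  "steps": [
    {"translation": [-0.427, -0.351, 0.08], "twist": [0, 0, -0.339], "fingers": 1},
    {"translation": [-0.427, -0.351, 0.08], "twist": [0, 0, -0.339], "fingers": 1},
    {"translation": [-0.427, -0.351, 0.08], "twist": [0, 0, -0.339], "fingers": 1},
    {"translation": [-0.427, -0.351, 0.08], "twist": [0, 0, -0.339], "fingers": 1},
    {"translation": [-0.427, -0.351, 0.08], "twist": [0, 0, -0.339], "fingers": 1}
  ]
}}

```text
time: 2.33
eef_pos: [0.3911, 0.3641, 0.1867]
tcp_rot: [-0.0, 1.0, 0.0, 0.001]
contact_force: [0.5, 0.0, 0.3]
opening: 1.002
finger_force: 0.0
```

>>> {"name": "arm_command", "arguments": {
  "steps": [
    {"translation": [-0.07, -0.119, 0.116], "twist": [0, 0, 0], "fingers": 1},
    {"translation": [-0.07, -0.119, 0.116], "twist": [0, 0, 0], "fingers": 1},
    {"translation": [-0.07, -0.119, 0.116], "twist": [0, 0, 0], "fingers": 1}
  ]
}}

```text
time: 2.7
eef_pos: [0.4419, 0.2736, 0.0966]
tcp_rot: [0.002, 1.0, -0.001, -0.003]
contact_force: [-0.3, -0.4, 0.4]
opening: 0.998
finger_force: 0.0
```

```bash
python3 - <<'E'
from h import *
s=read_camera("scene");save(s,"s1.png",(130,150,270,337),4)
st=get_state();print(st["eef_pos"],st["contact_force"])
E
```

```text
[0.44243937 0.27438721 0.09735189] [ 0.57338866 -0.74856889 -0.22668044]
```

View pics/s1.png

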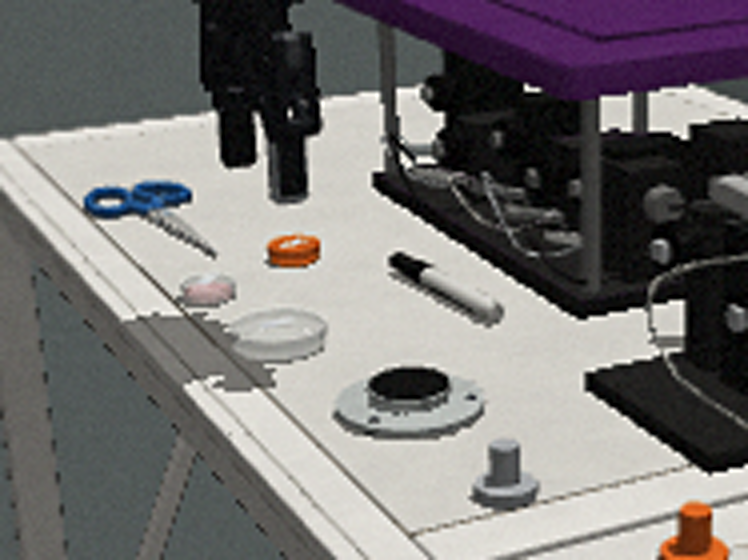

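The fingers hang above dish_60, with the near fingertip at about [180,222] native. Next I'll work out how high the open tips stand relative to the TCP.

```bash
python3 - <<'E'
from h import *
s=read_camera("scene")
for z in (.095,.103,.11):
  print(z,[proj(s,np.array([.4425,.2745+y,z])).round(1) for y in(-.05,.05)])
st=get_state();print(st["eef_pos"],st["tcp_rot"])
E
```

```text
0.095 [array([186.9, 223.9]), array([176.5, 209.9])]
0.103 [array([183.6, 223.7]), array([173.5, 209.7])]
0.11 [array([180.8, 223.5]), array([170.9, 209.5])]
[0.44275581 0.27588373 0.09894498] [ 9.17590374e-04  9.99999250e-01 -1.44975145e-04 -7.97878451e-04]
```

>>> {"name": "arm_command", "arguments": {
  "steps": [
    {"translation": [0, 0, 0.07], "twist": [0, 0, 0], "fingers": 1},
    {"translation": [0, 0, 0.11], "twist": [0, 0, 0], "fingers": 1},
    {"translation": [0, 0, 0.133], "twist": [0, 0, 0], "fingers": 1},
    {"translation": [0, 0, 0.133], "twist": [0, 0, 0], "fingers": 0.3},
    {"translation": [0, 0, 0.133], "twist": [0, 0, 0], "fingers": 0.3}
  ],
  "grip_force": 20
}}

```text
time: 3.42
eef_pos: [0.4442, 0.2776, 0.0017]
tcp_rot: [-0.0, 1.0, 0.001, 0.002]
contact_force: [0.4, 0.4, -0.5]
opening: 0.725
finger_force: 21.8
```

```bash
cat > st.py <<'E'
from h import *
P=[]
for _ in range(6):
    read_camera("top");st=get_state();P.append(np.r_[st["eef_pos"],st["contact_force"],st["opening"],st["finger_force"]])
print(st["time"],np.mean(P,0).round(4),np.std(P,0)[:3].round(4),st["tcp_rot"].round(4),st["qpos"].round(2))
E
python3 st.py
```

```text
3.725 [ 4.43900e-01  2.77100e-01  1.30000e-03 -3.22300e-01  3.79400e-01
  1.92550e+00  7.23600e-01  2.20047e+01] [0.0002 0.0002 0.0002] [-0.0e+00  1.0e+00  5.0e-04  1.1e-03] [ 0.36  0.27  2.08  0.    0.79 -1.21]
```

>>> {"name": "arm_command", "arguments": {
  "steps": [
    {"translation": [0, 0, 0], "twist": [0, 0, 0], "fingers": 1},
    {"translation": [0, 0, 0], "twist": [0, 0, 0.1], "fingers": 1},
    {"translation": [0, 0, 0], "twist": [0, 0, 0.25], "fingers": 1},
    {"translation": [0, 0, 0], "twist": [0, 0, 0.42], "fingers": 1},
    {"translation": [0, 0, 0], "twist": [0, 0, 0.59], "fingers": 1}
  ]
}}

```text
time: 4.35
eef_pos: [0.4425, 0.2763, -0.0005]
tcp_rot: [0.307, 0.952, -0.0, -0.0]
contact_force: [0.8, -0.2, -0.3]
opening: 0.997
finger_force: 0.0
```

>>> {"name": "arm_command", "arguments": {
  "steps": [
    {"translation": [0, 0, 0], "twist": [0, 0, 0.17], "fingers": 1},
    {"translation": [0, 0, 0], "twist": [0, 0, 0.34], "fingers": 1},
    {"translation": [0, 0, 0], "twist": [0, 0, 0.51], "fingers": 1},
    {"translation": [0, 0, 0], "twist": [0, 0, 0.68], "fingers": 1},
    {"translation": [0, 0, 0], "twist": [0, 0, 0.85], "fingers": 1}
  ]
}}

```text
time: 4.97
eef_pos: [0.4425, 0.2763, -0.0006]
tcp_rot: [0.687, 0.727, -0.0, -0.0]
contact_force: [-0.5, 0.1, -0.3]
opening: 1.001
finger_force: 0.0
```

>>> {"name": "arm_command", "arguments": {
  "steps": [
    {"translation": [0, 0, 0], "twist": [0, 0, 0.06], "fingers": 1},
    {"translation": [0, 0, 0], "twist": [0, 0, 0.06], "fingers": 0.3},
    {"translation": [0, 0, 0], "twist": [0, 0, 0.06], "fingers": 0.3},
    {"translation": [0, 0, 0], "twist": [0, 0, 0.06], "fingers": 0.3}
  ]
}}

```text
time: 5.48
eef_pos: [0.4429, 0.2765, -0.0001]
tcp_rot: [0.707, 0.707, 0.0, 0.0]
contact_force: [0.2, -0.1, 1.0]
opening: 0.729
finger_force: 21.9
```

```bash
python3 st.py
```

```text
5.775 [ 4.42900e-01  2.76500e-01 -1.00000e-04  3.44000e-02 -4.59300e-01
  1.57740e+00  7.25900e-01  2.19134e+01] [0. 0. 0.] [7.069e-01 7.073e-01 0.000e+00 1.000e-04] [ 0.36  0.27  2.08 -0.    0.79  0.36]
```

>>> {"name": "arm_command", "arguments": {
  "steps": [
    {"translation": [0, 0, -0.03], "twist": [0, 0, 0], "fingers": 0.3},
    {"translation": [0, 0, -0.09], "twist": [0, 0, 0], "fingers": 0.3},
    {"translation": [-0.07, 0.02, -0.09], "twist": [0, 0, 0], "fingers": 0.3},
    {"translation": [-0.14, 0.036, -0.09], "twist": [0, 0, 0], "fingers": 0.3},
    {"translation": [-0.181, 0.046, -0.09], "twist": [0, 0, 0], "fingers": 0.3}
  ],
  "grip_force": 25
}}

```text
time: 6.4
eef_pos: [0.4775, 0.139, 0.0673]
tcp_rot: [0.707, 0.707, 0.0, 0.0]
contact_force: [0.9, -0.3, 0.4]
opening: 0.724
finger_force: 27.4
```

```bash
python3 st.py; python3 - <<'E'
from h import *
save(read_camera("scene"),"s2.png",(170,190,270,323),4)
E
```

```text
6.7 [ 0.4774  0.1398  0.0671 -0.2926 -0.0542 -0.2369  0.7218 27.4115] [0.0005 0.0017 0.0001] [ 7.068e-01  7.074e-01 -1.000e-04 -3.000e-04] [0.08 0.1  2.12 0.   0.92 0.08]
```

View pics/s2.png

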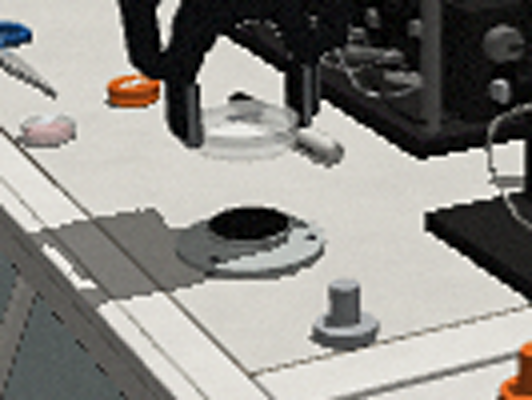

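The dish hangs level and clear above the stand (pad at about [226,252]).

>>> {"name": "arm_command", "arguments": {
  "steps": [
    {"translation": [0, 0, 0.035], "twist": [0, 0, 0], "fingers": 0.3},
    {"translation": [0, 0, 0.055], "twist": [0, 0, 0], "fingers": 0.3},
    {"translation": [0, 0, 0.062], "twist": [0, 0, 0], "fingers": 0.3},
    {"translation": [0, 0, 0.065], "twist": [0, 0, 0], "fingers": 0.3},
    {"translation": [0, 0, 0.065], "twist": [0, 0, 0], "fingers": 0.3}
  ]
}}

```text
time: 7.38
eef_pos: [0.4777, 0.1409, 0.019]
tcp_rot: [0.707, 0.707, 0.0, 0.0]
contact_force: [-0.0, 0.4, -1.0]
opening: 0.723
finger_force: 27.4
```

```bash
python3 st.py
```

```text
7.675 [ 4.77800e-01  1.40800e-01  1.91000e-02  1.40900e-01  7.00000e-03
 -1.06000e-02  7.20000e-01  2.74113e+01] [0.0001 0.     0.0001] [7.071e-01 7.071e-01 3.000e-04 2.000e-04] [ 0.08  0.19  2.13 -0.    0.82  0.08]
```

>>> {"name": "arm_command", "arguments": {
  "steps": [
    {"translation": [0, 0, 0.0013], "twist": [0, 0, 0], "fingers": 0.3},
    {"translation": [0, 0, 0.0013], "twist": [0, 0, 0], "fingers": 0.3},
    {"translation": [0, 0, 0.0013], "twist": [0, 0, 0], "fingers": 1},
    {"translation": [0, 0, 0.0013], "twist": [0, 0, 0], "fingers": 1},
    {"translation": [0, 0, -0.06], "twist": [0, 0, 0], "fingers": 1}
  ]
}}

```text
time: 8.3
eef_pos: [0.4737, 0.1404, 0.0602]
tcp_rot: [0.707, 0.707, -0.004, -0.003]
contact_force: [1.1, -1.5, 1.0]
opening: 0.999
finger_force: 0.0
```

>>> {"name": "arm_command", "arguments": {
  "steps": [
    {"translation": [0, 0, -0.07], "twist": [0, 0, 0], "fingers": 1},
    {"translation": [-0.08, -0.005, -0.08], "twist": [0, 0, 0], "fingers": 1},
    {"translation": [-0.16, -0.01, -0.08], "twist": [0, 0, 0], "fingers": 1},
    {"translation": [-0.24, -0.015, -0.08], "twist": [0, 0, 0], "fingers": 1},
    {"translation": [-0.32, -0.02, -0.08], "twist": [0, 0, 0], "fingers": 1}
  ]
}}

```text
time: 8.93
eef_pos: [0.462, -0.1009, 0.1237]
tcp_rot: [0.707, 0.707, 0.0, 0.0]
contact_force: [1.2, 0.3, -0.1]
opening: 1.004
finger_force: 0.0
```

```bash
python3 st.py; python3 - <<'E'
from h import *
t=read_camera("top");s=read_camera("scene")
print(fit(t,(.478,.141),.0315,.034,.008),fit(t,(.478,.141),.044,.007,.006),seg(t,(227.4,255.6),15,60,True))
a=cv2.resize(t["pixels"][200:255,225:290][...,::-1],None,fx=6,fy=6,interpolation=2);b=cv2.resize(s["pixels"][200:255,220:285][...,::-1],None,fx=6,fy=6,interpolation=2)
cv2.imwrite("pics/p1.png",np.hstack([a,b]))
E
```

```text
9.225 [ 0.4622 -0.1017  0.1236  0.2267 -0.5102  0.0099  1.0004  0.    ] [0.0001 0.0031 0.0004] [ 7.068e-01  7.074e-01 -0.000e+00 -5.000e-04] [-0.43 -0.04  2.15  0.    1.04 -0.43]Traceback (most recent call last):
  File "<stdin>", line 3, in <module>
  File "h.py", line 30, in seg
    c=cv2.convexHull(max(cs,key=cv2.contourArea));m=cv2.moments(c)
                     ~~~^^^^^^^^^^^^^^^^^^^^^^^^
ValueError: max() iterable argument is empty
```

```bash
python3 - <<'E'
from h import *
t=read_camera("top");s=read_camera("scene")
print(fit(t,(.478,.141),.0315,.034,.008),fit(t,(.478,.141),.044,.007,.006))
a=cv2.resize(t["pixels"][200:255,225:290][...,::-1],None,fx=6,fy=6,interpolation=2);b=cv2.resize(s["pixels"][200:255,220:285][...,::-1],None,fx=6,fy=6,interpolation=2)
cv2.imwrite("pics/p1.png",np.hstack([a,b]))
E
```

```text
(array([0.47180122, 0.14039268]), np.float64(7.94012975692749)) (array([0.47652544, 0.14045877]), np.float64(3.705334186553955))
```

View pics/p1.png

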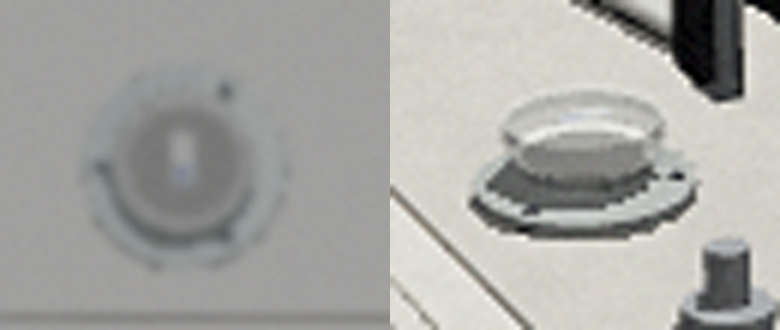

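The dish sits level and centred on the stand to about 1 mm (top crop centre (183,163) against foot (185,167), before allowing for parallax). Next, dish_54.

>>> {"name": "arm_command", "arguments": {
  "steps": [
    {"translation": [-0.08, -0.002, 0.02], "twist": [0, 0, 0], "fingers": 1},
    {"translation": [-0.123, -0.002, 0.08], "twist": [0, 0, 0], "fingers": 1},
    {"translation": [-0.123, -0.002, 0.13], "twist": [0, 0, 0], "fingers": 1},
    {"translation": [-0.123, -0.002, 0.164], "twist": [0, 0, 0], "fingers": 1},
    {"translation": [-0.123, -0.002, 0.164], "twist": [0, 0, 0], "fingers": 1}
  ],
  "grip_force": 20
}}

```text
time: 10.05
eef_pos: [0.4593, -0.1896, -0.0016]
tcp_rot: [0.707, 0.708, -0.001, -0.003]
contact_force: [0.2, -0.6, 1.6]
opening: 0.998
finger_force: 0.0
```

>>> {"name": "arm_command", "arguments": {
  "steps": [
    {"translation": [0, 0, 0], "twist": [0, 0, 0], "fingers": 0.25},
    {"translation": [0, 0, 0], "twist": [0, 0, 0], "fingers": 0.25},
    {"translation": [0, 0, 0], "twist": [0, 0, 0], "fingers": 0.25}
  ]
}}

```text
time: 10.42
eef_pos: [0.4623, -0.192, 0.0025]
tcp_rot: [0.707, 0.707, 0.001, 0.002]
contact_force: [0.9, 0.7, 6.0]
opening: 0.652
finger_force: 21.5
```

```bash
python3 st.py
```

```text
10.725 [ 4.62300e-01 -1.92000e-01  2.40000e-03  1.82500e-01  1.73260e+00
  6.38110e+00  6.52800e-01  2.15962e+01] [0. 0. 0.] [7.070e-01 7.072e-01 5.000e-04 1.500e-03] [-0.6   0.23  2.13  0.    0.78 -0.6 ]
```

>>> {"name": "arm_command", "arguments": {
  "steps": [
    {"translation": [0, 0, -0.003], "twist": [0, 0, 0], "fingers": 1},
    {"translation": [0, 0, -0.006], "twist": [0, 0, -0.1], "fingers": 1},
    {"translation": [0, 0, -0.006], "twist": [0, 0, -0.25], "fingers": 1},
    {"translation": [0, 0, -0.006], "twist": [0, 0, -0.42], "fingers": 1},
    {"translation": [0, 0, -0.006], "twist": [0, 0, -0.59], "fingers": 1}
  ]
}}

```text
time: 11.35
eef_pos: [0.4606, -0.1914, 0.005]
tcp_rot: [0.456, 0.89, -0.0, -0.0]
contact_force: [0.5, -0.3, -0.5]
opening: 1.0
finger_force: 0.0
```

>>> {"name": "arm_command", "arguments": {
  "steps": [
    {"translation": [0, 0, 0], "twist": [0, 0, -0.17], "fingers": 1},
    {"translation": [0, 0, 0], "twist": [0, 0, -0.34], "fingers": 1},
    {"translation": [0, 0, 0], "twist": [0, 0, -0.51], "fingers": 1},
    {"translation": [0, 0, 0], "twist": [0, 0, -0.68], "fingers": 1},
    {"translation": [0, 0, 0], "twist": [0, 0, -0.85], "fingers": 1}
  ]
}}

```text
time: 11.98
eef_pos: [0.4606, -0.1914, 0.005]
tcp_rot: [0.028, 1.0, -0.0, -0.0]
contact_force: [-0.8, -0.1, 0.6]
opening: 0.996
finger_force: 0.0
```

>>> {"name": "arm_command", "arguments": {
  "steps": [
    {"translation": [0, 0, 0], "twist": [0, 0, -0.06], "fingers": 1},
    {"translation": [0, 0, 0], "twist": [0, 0, -0.06], "fingers": 0.25},
    {"translation": [0, 0, 0], "twist": [0, 0, -0.06], "fingers": 0.25},
    {"translation": [0, 0, 0], "twist": [0, 0, -0.06], "fingers": 0.25}
  ]
}}

```text
time: 12.48
eef_pos: [0.461, -0.1916, 0.0054]
tcp_rot: [0.0, 1.0, -0.0, 0.0]
contact_force: [-1.3, -0.6, 2.0]
opening: 0.652
finger_force: 21.4
```

```bash
python3 st.py
```

```text
12.775 [ 4.61000e-01 -1.91600e-01  5.40000e-03 -1.10460e+00  2.10500e-01
  3.79480e+00  6.51000e-01  2.14376e+01] [0. 0. 0.] [-0.e+00  1.e+00 -1.e-04  1.e-04] [-0.6   0.22  2.13 -0.    0.79 -2.17]
```

>>> {"name": "arm_command", "arguments": {
  "steps": [
    {"translation": [0, 0, -0.04], "twist": [0, 0, 0], "fingers": 0.25},
    {"translation": [0, 0, -0.12], "twist": [0, 0, 0], "fingers": 0.25},
    {"translation": [-0.005, 0.08, -0.12], "twist": [0, 0, 0], "fingers": 0.25},
    {"translation": [-0.01, 0.16, -0.12], "twist": [0, 0, 0], "fingers": 0.25},
    {"translation": [-0.015, 0.24, -0.12], "twist": [0, 0, 0], "fingers": 0.25}
  ],
  "grip_force": 25
}}

```text
time: 13.4
eef_pos: [0.4718, -0.0099, 0.0949]
tcp_rot: [0.0, 1.0, -0.0, 0.0]
contact_force: [1.3, -0.9, 0.1]
opening: 0.649
finger_force: 26.7
```

>>> {"name": "arm_command", "arguments": {
  "steps": [
    {"translation": [-0.002, 0.08, 0], "twist": [0, 0, 0], "fingers": 0.25},
    {"translation": [-0.0045, 0.15, 0], "twist": [0, 0, 0], "fingers": 0.25},
    {"translation": [-0.0057, 0.19, 0], "twist": [0, 0, 0], "fingers": 0.25},
    {"translation": [-0.0057, 0.204, 0], "twist": [0, 0, 0], "fingers": 0.25},
    {"translation": [-0.0057, 0.204, 0], "twist": [0, 0, 0], "fingers": 0.25}
  ]
}}

```text
time: 14.02
eef_pos: [0.4761, 0.1416, 0.0946]
tcp_rot: [-0.001, 1.0, -0.0, -0.0]
contact_force: [-0.2, -0.8, -0.1]
opening: 0.649
finger_force: 26.7
```

```bash
python3 st.py;python3 st.py; python3 - <<'E'
from h import *
s=read_camera("scene");save(s,"s3.png",(150,190,250,323),4)
E
```

```text
14.325 [ 0.4764  0.1406  0.0949 -0.1896  0.0545 -0.3697  0.6497 26.7003] [0.0001 0.0002 0.0001] [ 7.e-04  1.e+00 -0.e+00  0.e+00] [ 0.08  0.05  2.11 -0.    0.98 -1.49]
14.625 [ 4.76400e-01  1.41100e-01  9.51000e-02  2.64000e-02  1.78300e-01
 -1.61300e-01  6.49800e-01  2.67002e+01] [0.     0.0002 0.    ] [ 1.e-04  1.e+00 -0.e+00  0.e+00] [ 0.08  0.05  2.11 -0.    0.98 -1.49]
```

View pics/s3.png

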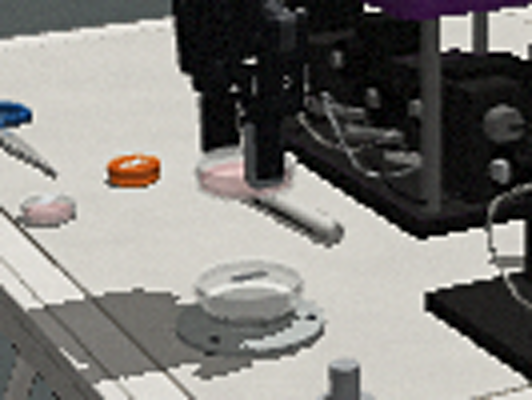

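dish_54 hangs level above the stand. Lowering it now.

>>> {"name": "arm_command", "arguments": {
  "steps": [
    {"translation": [0, 0, 0.04], "twist": [0, 0, 0], "fingers": 0.25},
    {"translation": [0, 0, 0.063], "twist": [0, 0, 0], "fingers": 0.25},
    {"translation": [0, 0, 0.071], "twist": [0, 0, 0], "fingers": 0.25},
    {"translation": [0, 0, 0.0735], "twist": [0, 0, 0], "fingers": 0.25},
    {"translation": [0, 0, 0.0735], "twist": [0, 0, 0], "fingers": 0.25}
  ]
}}

```text
time: 15.3
eef_pos: [0.4769, 0.1416, 0.0405]
tcp_rot: [-0.0, 1.0, 0.0, 0.001]
contact_force: [0.1, 0.5, 0.9]
opening: 0.648
finger_force: 26.7
```

```bash
python3 st.py
```

```text
15.6 [ 0.4769  0.1416  0.0406  0.2075 -0.5406  0.297   0.6492 26.7004] [0.0001 0.     0.0001] [-1.e-04  1.e+00  0.e+00  4.e-04] [ 0.08  0.15  2.13 -0.    0.86 -1.49]
```

>>> {"name": "arm_command", "arguments": {
  "steps": [
    {"translation": [0, 0, 0.0007], "twist": [0, 0, 0], "fingers": 0.25},
    {"translation": [0, 0, 0.0007], "twist": [0, 0, 0], "fingers": 1},
    {"translation": [0, 0, 0.0007], "twist": [0, 0, 0], "fingers": 1},
    {"translation": [0, 0, 0.0007], "twist": [0, 0, 0], "fingers": 1},
    {"translation": [0, 0, -0.07], "twist": [0, 0, 0], "fingers": 1}
  ]
}}

```text
time: 16.23
eef_pos: [0.4724, 0.1411, 0.0885]
tcp_rot: [0.0, 1.0, -0.0, -0.006]
contact_force: [1.6, 0.5, 0.3]
opening: 0.997
finger_force: 0.0
```

>>> {"name": "arm_command", "arguments": {
  "steps": [
    {"translation": [0, 0, -0.05], "twist": [0, 0, 0], "fingers": 1},
    {"translation": [0.02, 0.08, -0.05], "twist": [0, 0, 0], "fingers": 0.8},
    {"translation": [0.04, 0.16, -0.05], "twist": [0, 0, 0], "fingers": 0.8},
    {"translation": [0.05, 0.24, -0.05], "twist": [0, 0, 0], "fingers": 0.6},
    {"translation": [0.058, 0.317, -0.04], "twist": [0, 0, 0], "fingers": 0.5}
  ]
}}

```text
time: 16.85
eef_pos: [0.4328, 0.3816, 0.1233]
tcp_rot: [-0.0, 1.0, 0.001, 0.001]
contact_force: [1.0, -0.3, -1.3]
opening: 0.749
finger_force: 0.0
```

```bash
python3 st.py; python3 - <<'E'
from h import *
t=read_camera("top");s=read_camera("scene")
a=cv2.resize(t["pixels"][200:255,225:290][...,::-1],None,fx=6,fy=6,interpolation=2);b=cv2.resize(s["pixels"][195:250,215:280][...,::-1],None,fx=6,fy=6,interpolation=2)
print(fit(t,(.478,.141),.0285,.05,.008))
cv2.imwrite("pics/p2.png",np.hstack([a,b]))
E
```

```text
17.15 [ 0.4319  0.3815  0.1219 -0.2647  0.0975 -0.0342  0.7485  0.    ] [0.0007 0.0029 0.0002] [ 2.e-04  1.e+00 -3.e-04 -2.e-04] [ 0.54  0.18  1.91 -0.    1.05 -1.03]
(array([0.476955, 0.13864 ]), np.float64(6.613790988922119))
```

View pics/p2.png

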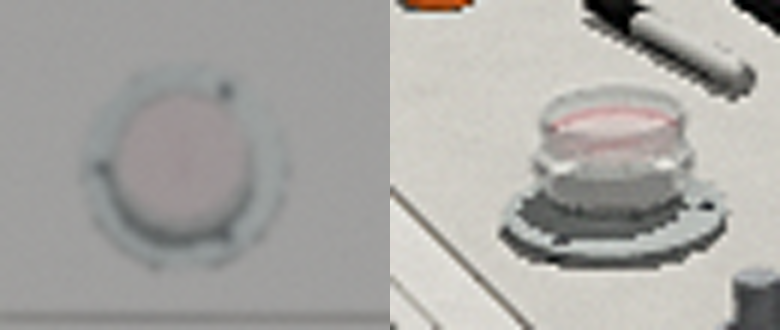

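dish_54 sits concentric and level on dish_60 (top crop centre about (182,162)). Next, dish_35.

>>> {"name": "arm_command", "arguments": {
  "steps": [
    {"translation": [-0.001, 0.0053, 0.06], "twist": [0, 0, 0], "fingers": 0.5},
    {"translation": [-0.001, 0.0053, 0.12], "twist": [0, 0, 0], "fingers": 0.5},
    {"translation": [-0.001, 0.0053, 0.15], "twist": [0, 0, 0], "fingers": 0.5},
    {"translation": [-0.001, 0.0053, 0.158], "twist": [0, 0, 0], "fingers": 0.5},
    {"translation": [-0.001, 0.0053, 0.158], "twist": [0, 0, 0], "fingers": 0.5}
  ],
  "grip_force": 20
}}

```text
time: 17.88
eef_pos: [0.4343, 0.3829, 0.0045]
tcp_rot: [0.0, 1.0, 0.0, 0.0]
contact_force: [1.1, -0.2, -0.1]
opening: 0.749
finger_force: 0.0
```

>>> {"name": "arm_command", "arguments": {
  "steps": [
    {"translation": [0, 0, 0], "twist": [0, 0, 0], "fingers": -0.3},
    {"translation": [0, 0, 0], "twist": [0, 0, 0], "fingers": -0.3},
    {"translation": [0, 0, 0], "twist": [0, 0, 0], "fingers": -0.3}
  ]
}}

```text
time: 18.25
eef_pos: [0.4348, 0.3839, 0.0058]
tcp_rot: [-0.0, 1.0, 0.001, 0.001]
contact_force: [-0.2, -1.3, 7.0]
opening: 0.43
finger_force: 20.1
```

```bash
python3 st.py; python3 - <<'E'
from h import *
s=read_camera("scene");save(s,"s4.png",(140,170,230,290),6)
E
```

```text
18.55 [ 4.34700e-01  3.83900e-01  5.80000e-03 -1.63400e-01 -1.42260e+00
  6.19080e+00  4.29600e-01  2.00574e+01] [0. 0. 0.] [-3.0e-04  1.0e+00  5.0e-04  1.3e-03] [ 0.55  0.37  1.94 -0.    0.83 -1.02]
```

View pics/s4.png

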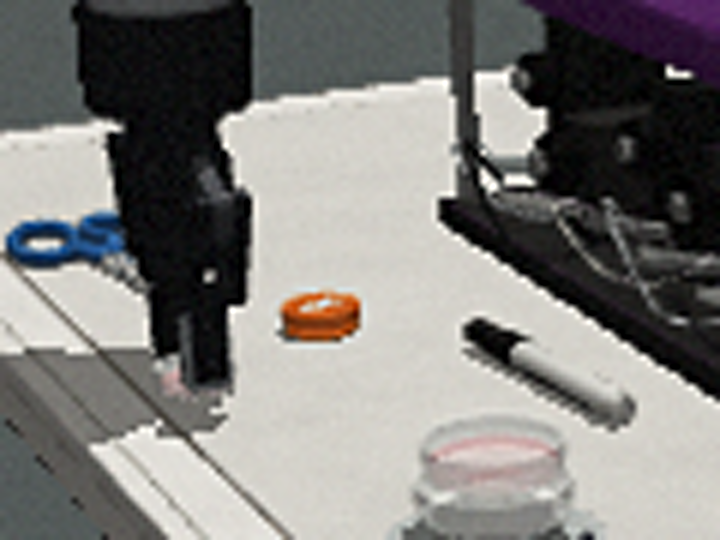

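The near finger hides most of the dish, and its pink left edge shows at about (165,375) in the crop. The grip along x will centre it that way too.

>>> {"name": "arm_command", "arguments": {
  "steps": [
    {"translation": [0, 0, 0], "twist": [0, 0, 0], "fingers": 0.5},
    {"translation": [0, 0, -0.002], "twist": [0, 0, 0.1], "fingers": 0.5},
    {"translation": [0, 0, -0.002], "twist": [0, 0, 0.25], "fingers": 0.5},
    {"translation": [0, 0, -0.002], "twist": [0, 0, 0.42], "fingers": 0.5},
    {"translation": [0, 0, -0.002], "twist": [0, 0, 0.59], "fingers": 0.5}
  ]
}}

```text
time: 19.23
eef_pos: [0.4331, 0.3832, 0.005]
tcp_rot: [0.307, 0.952, -0.0, -0.0]
contact_force: [-0.1, 0.2, -0.3]
opening: 0.748
finger_force: 0.0
```

>>> {"name": "arm_command", "arguments": {
  "steps": [
    {"translation": [0, 0, 0], "twist": [0, 0, 0.17], "fingers": 0.5},
    {"translation": [0, 0, 0], "twist": [0, 0, 0.34], "fingers": 0.5},
    {"translation": [0, 0, 0], "twist": [0, 0, 0.51], "fingers": 0.5},
    {"translation": [0, 0, 0], "twist": [0, 0, 0.68], "fingers": 0.5},
    {"translation": [0, 0, 0], "twist": [0, 0, 0.85], "fingers": 0.5}
  ]
}}

```text
time: 19.85
eef_pos: [0.4331, 0.3832, 0.005]
tcp_rot: [0.687, 0.727, -0.0, -0.0]
contact_force: [0.2, -0.1, 0.5]
opening: 0.75
finger_force: 0.0
```

>>> {"name": "arm_command", "arguments": {
  "steps": [
    {"translation": [0, 0, 0], "twist": [0, 0, 0.06], "fingers": 0.5},
    {"translation": [0, 0, 0], "twist": [0, 0, 0.06], "fingers": -0.3},
    {"translation": [0, 0, 0], "twist": [0, 0, 0.06], "fingers": -0.3},
    {"translation": [0, 0, 0], "twist": [0, 0, 0.06], "fingers": -0.3}
  ]
}}

```text
time: 20.35
eef_pos: [0.4335, 0.3833, 0.0054]
tcp_rot: [0.707, 0.707, -0.0, -0.0]
contact_force: [-0.3, 0.2, -0.2]
opening: 0.43
finger_force: 20.1
```

```bash
python3 st.py
```

```text
20.65 [ 4.33500e-01  3.83300e-01  5.40000e-03 -3.29000e-02 -2.73000e-02
 -8.33000e-02  4.28900e-01  2.00435e+01] [0. 0. 0.] [ 0.707   0.7072 -0.     -0.    ] [0.55 0.37 1.94 0.   0.84 0.55]
```

>>> {"name": "arm_command", "arguments": {
  "steps": [
    {"translation": [0, 0, -0.04], "twist": [0, 0, 0], "fingers": -0.3},
    {"translation": [0, 0, -0.12], "twist": [0, 0, 0], "fingers": -0.3},
    {"translation": [-0.07, 0.01, -0.14], "twist": [0, 0, 0], "fingers": -0.3},
    {"translation": [-0.15, 0.025, -0.14], "twist": [0, 0, 0], "fingers": -0.3},
    {"translation": [-0.23, 0.04, -0.14], "twist": [0, 0, 0], "fingers": -0.3}
  ],
  "grip_force": 25
}}

```text
time: 21.28
eef_pos: [0.4638, 0.2094, 0.1111]
tcp_rot: [0.707, 0.708, 0.001, 0.001]
contact_force: [1.2, -0.5, -1.1]
opening: 0.428
finger_force: 25.1
```

>>> {"name": "arm_command", "arguments": {
  "steps": [
    {"translation": [-0.06, 0.012, 0], "twist": [0, 0, 0], "fingers": -0.3},
    {"translation": [-0.085, 0.018, 0], "twist": [0, 0, 0], "fingers": -0.3},
    {"translation": [-0.0932, 0.0193, 0], "twist": [0, 0, 0], "fingers": -0.3},
    {"translation": [-0.0932, 0.0193, 0], "twist": [0, 0, 0], "fingers": -0.3},
    {"translation": [-0.0932, 0.0193, 0], "twist": [0, 0, 0], "fingers": -0.3}
  ]
}}

```text
time: 21.9
eef_pos: [0.4778, 0.1417, 0.1103]
tcp_rot: [0.707, 0.708, -0.0, -0.0]
contact_force: [-0.4, 0.4, -0.2]
opening: 0.425
finger_force: 25.1
```

```bash
python3 st.py;python3 st.py; python3 - <<'E'
from h import *
s=read_camera("scene");save(s,"s5.png",(130,190,250,323),4)
E
```

```text
22.2 [ 0.4779  0.1416  0.1104 -0.1848 -0.1198 -0.3294  0.4249 25.1235] [0.0001 0.0002 0.    ] [ 0.7068  0.7074 -0.     -0.    ] [0.08 0.03 2.1  0.   1.01 0.08]
22.5 [ 0.478   0.141   0.1104 -0.166  -0.268  -0.0779  0.4245 25.1237] [0.     0.0001 0.    ] [ 0.707   0.7072 -0.     -0.    ] [ 0.08  0.03  2.1  -0.    1.01  0.08]
```

View pics/s5.png

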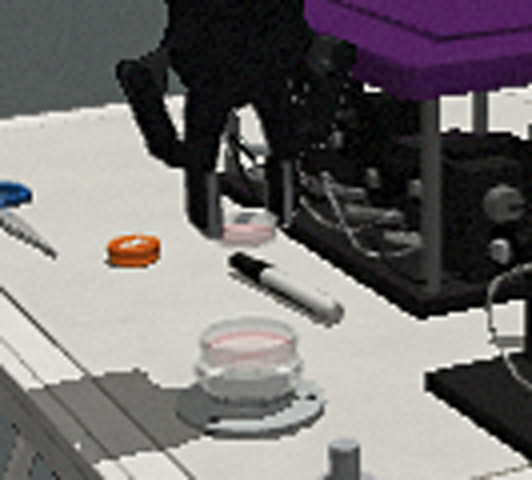

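dish_35 is held level over the pile. Lowering it.

>>> {"name": "arm_command", "arguments": {
  "steps": [
    {"translation": [0, 0, 0.04], "twist": [0, 0, 0], "fingers": -0.3},
    {"translation": [0, 0, 0.062], "twist": [0, 0, 0], "fingers": -0.3},
    {"translation": [0, 0, 0.07], "twist": [0, 0, 0], "fingers": -0.3},
    {"translation": [0, 0, 0.0725], "twist": [0, 0, 0], "fingers": -0.3},
    {"translation": [0, 0, 0.0725], "twist": [0, 0, 0], "fingers": -0.3}
  ]
}}

```text
time: 23.18
eef_pos: [0.4787, 0.1409, 0.0567]
tcp_rot: [0.707, 0.707, 0.0, 0.0]
contact_force: [0.1, 0.3, -0.4]
opening: 0.427
finger_force: 25.1
```

```bash
python3 st.py
```

```text
23.475 [ 0.4786  0.1409  0.0567 -0.2661  0.1163  0.0324  0.4271 25.1241] [0.0001 0.     0.0001] [7.070e-01 7.072e-01 3.000e-04 3.000e-04] [ 0.08  0.12  2.12 -0.    0.89  0.08]
```

>>> {"name": "arm_command", "arguments": {
  "steps": [
    {"translation": [0, 0, 0.0013], "twist": [0, 0, 0], "fingers": -0.3},
    {"translation": [0, 0, 0.0013], "twist": [0, 0, 0], "fingers": 0.5},
    {"translation": [0, 0, 0.0013], "twist": [0, 0, 0], "fingers": 0.5},
    {"translation": [0, 0, 0.0013], "twist": [0, 0, 0], "fingers": 0.5},
    {"translation": [0, 0, -0.07], "twist": [0, 0, 0], "fingers": 0.5}
  ]
}}

```text
time: 24.1
eef_pos: [0.4741, 0.1405, 0.1044]
tcp_rot: [0.707, 0.707, -0.004, -0.004]
contact_force: [0.8, -0.2, 0.4]
opening: 0.748
finger_force: 0.0
```

>>> {"name": "arm_command", "arguments": {
  "steps": [
    {"translation": [-0.06, -0.002, -0.01], "twist": [0, 0, 0], "fingers": 0.5},
    {"translation": [-0.12, -0.004, -0.01], "twist": [0, 0, 0], "fingers": 0.5},
    {"translation": [-0.16, -0.0047, -0.01], "twist": [0, 0, 0], "fingers": 0.5},
    {"translation": [-0.1725, -0.0047, -0.01], "twist": [0, 0, 0], "fingers": 0.5},
    {"translation": [-0.1725, -0.0047, -0.01], "twist": [0, 0, 0], "fingers": 0.5}
  ]
}}

```text
time: 24.72
eef_pos: [0.4745, 0.0115, 0.1159]
tcp_rot: [0.707, 0.707, 0.0, -0.0]
contact_force: [-0.1, 0.4, -0.2]
opening: 0.754
finger_force: 0.0
```

```bash
python3 st.py; python3 - <<'E'
from h import *
t=read_camera("top");s=read_camera("scene")
a=cv2.resize(t["pixels"][200:255,225:290][...,::-1],None,fx=6,fy=6,interpolation=2);b=cv2.resize(s["pixels"][195:250,225:290][...,::-1],None,fx=6,fy=6,interpolation=2)
print(fit(t,(.478,.141),.019,.063,.008))
cv2.imwrite("pics/p3.png",np.hstack([a,b]))
E
```

```text
25.025 [ 0.4745  0.0123  0.1159 -0.1824  0.072  -0.0871  0.7496  0.    ] [0.     0.0002 0.    ] [ 7.066e-01  7.076e-01 -0.000e+00 -1.000e-04] [-0.19 -0.03  2.15  0.    1.02 -0.19]
(array([0.46918333, 0.14638333]), np.float64(5.091945171356201))
```

View pics/p3.png

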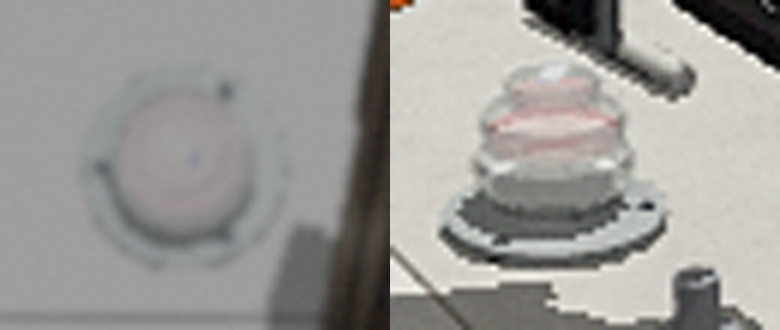

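The three dishes are concentric: crop centres 555, 554 and 553.5 in the scene view. Next, the weight's knob (top at about [248,276] in the scene picture).

>>> {"name": "arm_command", "arguments": {
  "steps": [
    {"translation": [0, 0, 0.06], "twist": [0, 0, 0], "fingers": 0.5},
    {"translation": [0, 0, 0.11], "twist": [0, 0, 0], "fingers": 0.3},
    {"translation": [0, 0, 0.13], "twist": [0, 0, 0], "fingers": 0.3},
    {"translation": [0, 0, 0.1345], "twist": [0, 0, 0], "fingers": 0.3},
    {"translation": [0, 0, 0.1345], "twist": [0, 0, 0], "fingers": 0.3}
  ],
  "grip_force": 20
}}

```text
time: 25.75
eef_pos: [0.4756, 0.0114, 0.0162]
tcp_rot: [0.707, 0.707, 0.001, 0.001]
contact_force: [-0.9, -1.3, -0.1]
opening: 0.649
finger_force: 0.0
```

>>> {"name": "arm_command", "arguments": {
  "steps": [
    {"translation": [0, 0, 0], "twist": [0, 0, 0], "fingers": -0.9},
    {"translation": [0, 0, 0], "twist": [0, 0, 0], "fingers": -0.9},
    {"translation": [0, 0, 0], "twist": [0, 0, 0], "fingers": -0.9},
    {"translation": [0, 0, 0], "twist": [0, 0, 0], "fingers": -0.9}
  ]
}}

```text
time: 26.25
eef_pos: [0.4753, 0.0113, 0.016]
tcp_rot: [0.707, 0.707, 0.0, 0.001]
contact_force: [-0.9, -0.8, 5.1]
opening: 0.166
finger_force: 20.8
```

```bash
python3 st.py
```

```text
26.55 [ 4.75200e-01  1.13000e-02  1.60000e-02 -1.21210e+00 -8.29700e-01
  5.78740e+00  1.67400e-01  2.08334e+01] [0. 0. 0.] [7.070e-01 7.072e-01 2.000e-04 6.000e-04] [-0.19  0.15  2.19 -0.    0.8  -0.19]
```

>>> {"name": "arm_command", "arguments": {
  "steps": [
    {"translation": [0, 0, 0], "twist": [0, 0, 0], "fingers": 0.1},
    {"translation": [0, 0, 0], "twist": [0, 0, -0.1], "fingers": 0.1},
    {"translation": [0, 0, 0], "twist": [0, 0, -0.25], "fingers": 0.1},
    {"translation": [0, 0, 0], "twist": [0, 0, -0.42], "fingers": 0.1},
    {"translation": [0, 0, 0], "twist": [0, 0, -0.59], "fingers": 0.1}
  ]
}}

```text
time: 27.18
eef_pos: [0.474, 0.0117, 0.0146]
tcp_rot: [0.456, 0.89, -0.0, -0.001]
contact_force: [0.4, 0.4, 0.4]
opening: 0.554
finger_force: 0.0
```

>>> {"name": "arm_command", "arguments": {
  "steps": [
    {"translation": [0, 0, 0], "twist": [0, 0, -0.17], "fingers": 0.1},
    {"translation": [0, 0, 0], "twist": [0, 0, -0.34], "fingers": 0.1},
    {"translation": [0, 0, 0], "twist": [0, 0, -0.51], "fingers": 0.1},
    {"translation": [0, 0, 0], "twist": [0, 0, -0.68], "fingers": 0.1},
    {"translation": [0, 0, 0], "twist": [0, 0, -0.85], "fingers": 0.1}
  ]
}}

```text
time: 27.8
eef_pos: [0.474, 0.0117, 0.0146]
tcp_rot: [0.028, 1.0, 0.0, -0.001]
contact_force: [-0.7, 0.2, 0.2]
opening: 0.552
finger_force: 0.0
```

>>> {"name": "arm_command", "arguments": {
  "steps": [
    {"translation": [0, 0, 0], "twist": [0, 0, -0.06], "fingers": 0.1},
    {"translation": [0, 0, 0], "twist": [0, 0, -0.06], "fingers": -0.9},
    {"translation": [0, 0, 0], "twist": [0, 0, -0.06], "fingers": -0.9},
    {"translation": [0, 0, 0], "twist": [0, 0, -0.06], "fingers": -0.9},
    {"translation": [0, 0, 0], "twist": [0, 0, -0.06], "fingers": -0.9}
  ],
  "grip_force": 30
}}

```text
time: 28.42
eef_pos: [0.4744, 0.0115, 0.0151]
tcp_rot: [0.0, 1.0, 0.0, -0.0]
contact_force: [0.3, 0.1, 0.1]
opening: 0.163
finger_force: 29.2
```

```bash
python3 st.py
```

```text
28.725 [ 4.7450e-01  1.1500e-02  1.5100e-02 -4.0090e-01  2.6810e-01 -2.1800e-02
  1.6230e-01  2.9209e+01] [0. 0. 0.] [-0.  1.  0. -0.] [-0.19  0.15  2.19  0.    0.8  -1.76]
```

>>> {"name": "arm_command", "arguments": {
  "steps": [
    {"translation": [0, 0, -0.04], "twist": [0, 0, 0], "fingers": -0.9},
    {"translation": [0, 0, -0.11], "twist": [0, 0, 0], "fingers": -0.9},
    {"translation": [-0.001, 0.02, -0.147], "twist": [0, 0, 0], "fingers": -0.9},
    {"translation": [-0.003, 0.09, -0.147], "twist": [0, 0, 0], "fingers": -0.9},
    {"translation": [-0.0045, 0.14, -0.147], "twist": [0, 0, 0], "fingers": -0.9}
  ]
}}

```text
time: 29.35
eef_pos: [0.4782, 0.1179, 0.1263]
tcp_rot: [0.0, 1.0, 0.0, 0.001]
contact_force: [0.2, 0.7, -0.1]
opening: 0.163
finger_force: 29.4
```

>>> {"name": "arm_command", "arguments": {
  "steps": [
    {"translation": [0, 0.025, 0], "twist": [0, 0, 0], "fingers": -0.9},
    {"translation": [0, 0.0333, 0], "twist": [0, 0, 0], "fingers": -0.9},
    {"translation": [0, 0.0333, 0], "twist": [0, 0, 0], "fingers": -0.9},
    {"translation": [0, 0.0333, 0], "twist": [0, 0, 0], "fingers": -0.9},
    {"translation": [0, 0.0333, 0], "twist": [0, 0, 0], "fingers": -0.9}
  ]
}}

```text
time: 29.98
eef_pos: [0.478, 0.1408, 0.1254]
tcp_rot: [0.0, 1.0, -0.0, -0.0]
contact_force: [0.2, -0.2, -1.4]
opening: 0.164
finger_force: 29.4
```

```bash
python3 st.py;python3 st.py; python3 - <<'E'
from h import *
s=read_camera("scene");save(s,"s6.png",(130,190,250,323),4)
E
```

```text
30.275 [ 0.478   0.1411  0.1255  0.1098 -0.0897 -0.4892  0.1612 29.3847] [0.     0.0002 0.    ] [ 0.  1. -0.  0.] [ 0.08  0.01  2.09 -0.    1.04 -1.49]
30.575 [ 0.4779  0.1415  0.1254  0.2193  0.1957 -0.342   0.1617 29.3849] [0. 0. 0.] [-2.e-04  1.e+00 -0.e+00  0.e+00] [ 0.08  0.01  2.09 -0.    1.04 -1.49]
```

View pics/s6.png

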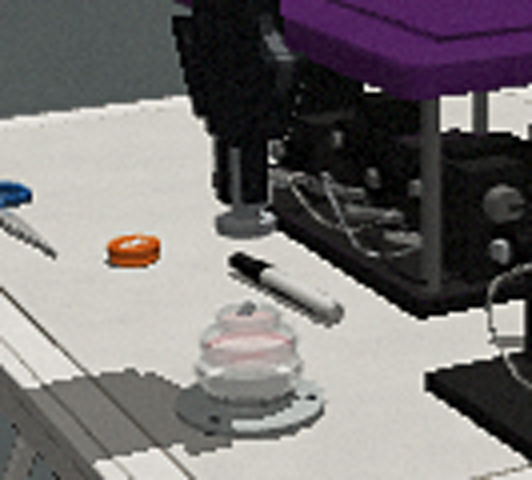

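The steel weight is held upright over the pile axis. Lowering it.

>>> {"name": "arm_command", "arguments": {
  "steps": [
    {"translation": [0, 0, 0.03], "twist": [0, 0, 0], "fingers": -0.9},
    {"translation": [0, 0, 0.052], "twist": [0, 0, 0], "fingers": -0.9},
    {"translation": [0, 0, 0.06], "twist": [0, 0, 0], "fingers": -0.9},
    {"translation": [0, 0, 0.0625], "twist": [0, 0, 0], "fingers": -0.9},
    {"translation": [0, 0, 0.0625], "twist": [0, 0, 0], "fingers": -0.9}
  ]
}}

```text
time: 31.25
eef_pos: [0.4784, 0.1416, 0.079]
tcp_rot: [-0.0, 1.0, 0.0, 0.0]
contact_force: [0.4, -0.5, -0.7]
opening: 0.163
finger_force: 29.4
```

```bash
python3 st.py
```

```text
31.55 [ 0.4783  0.1415  0.079  -0.0874  0.1849 -0.4044  0.162  29.3812] [0.0001 0.     0.0001] [-1.e-04  1.e+00  0.e+00  3.e-04] [ 0.08  0.08  2.12 -0.    0.94 -1.49]
```

>>> {"name": "arm_command", "arguments": {
  "steps": [
    {"translation": [0, 0, 0.0013], "twist": [0, 0, 0], "fingers": -0.9},
    {"translation": [0, 0, 0.0013], "twist": [0, 0, 0], "fingers": -0.9},
    {"translation": [0, 0, 0.0013], "twist": [0, 0, 0], "fingers": 0.2},
    {"translation": [0, 0, 0.0013], "twist": [0, 0, 0], "fingers": 0.2},
    {"translation": [0, 0, 0.0013], "twist": [0, 0, 0], "fingers": 0.2}
  ]
}}

```text
time: 32.17
eef_pos: [0.4777, 0.1414, 0.0772]
tcp_rot: [-0.0, 1.0, -0.0, -0.0]
contact_force: [0.9, 0.1, -0.0]
opening: 0.603
finger_force: 0.0
```

>>> {"name": "arm_command", "arguments": {
  "steps": [
    {"translation": [0, 0, -0.03], "twist": [0, 0, 0], "fingers": 0.2},
    {"translation": [0, 0, -0.09], "twist": [0, 0, 0], "fingers": 0.2},
    {"translation": [0, 0.07, -0.12], "twist": [0, 0, 0], "fingers": 0.2},
    {"translation": [0, 0.15, -0.12], "twist": [0, 0, 0], "fingers": 0.2},
    {"translation": [0, 0.23, -0.12], "twist": [0, 0, 0], "fingers": 0.2}
  ]
}}

```text
time: 32.8
eef_pos: [0.4781, 0.3156, 0.1682]
tcp_rot: [0.0, 1.0, 0.0, 0.001]
contact_force: [0.4, -0.3, 0.1]
opening: 0.603
finger_force: 0.0
```

```bash
python3 st.py; python3 - <<'E'
from h import *
t=read_camera("top");s=read_camera("scene")
a=cv2.resize(t["pixels"][195:260,220:285][...,::-1],None,fx=6,fy=6,interpolation=2);b=cv2.resize(s["pixels"][185:250,225:290][...,::-1],None,fx=6,fy=6,interpolation=2)
cv2.imwrite("pics/p4.png",np.hstack([a,b]))
E
```

```text
33.1 [ 0.4773  0.3164  0.1674 -0.731  -0.0496 -0.2701  0.5988  0.    ] [0.0002 0.0029 0.0004] [ 1.e-04  1.e+00 -4.e-04 -4.e-04] [ 0.4   0.12  1.89 -0.    1.13 -1.17]
```

View pics/p4.png

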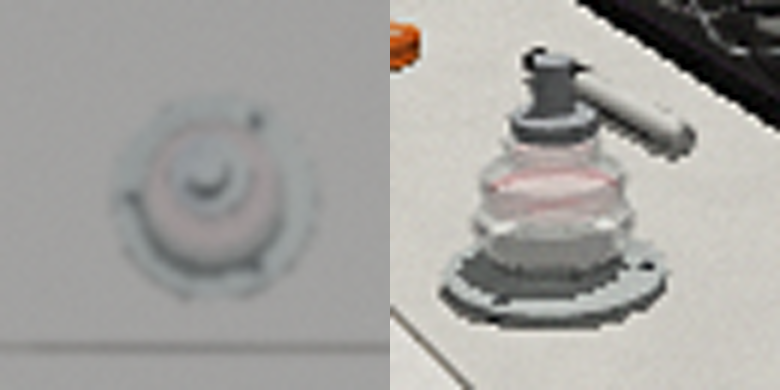

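The pile stands level and concentric in both views. The weight's small shift in the top view is parallax. Signing off.

```bash
python3 -c "
from plant import *
print(sign_off())"
```

```text
the job is handed in; nothing more can be done
None
```

The pile is built on the stand in the order asked (widest dish, middle dish, smallest dish, steel weight), looked level and centred to within about 1–2 mm in the last pictures, stands free with the gripper clear, and was handed in at about 33 s; the pen, tweezers and syringe were not touched.

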